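Stand the tall test-lead stand back up

TASK

Two test-lead stands have been knocked over on the wiring bench. Raise the taller one by lifting its head end while its foot stays on the table as the pivot, so that it ends up standing upright on its foot on that spot; leave the shorter one lying as it is.

Things in the scene. Friction and masses are not known exactly. Their poses are not given: they have to be found in the camera images.
- tall_grip (a point): Taller stand, 220 mm long: on the centre line of its 20 mm round aluminium post, 140 mm from the foot's underside, 45 mm short of the black comb head (44 mm wide, 36 thick, 35 long). Lying, it is 27 mm above the table. x axis: along the post from foot to head, up when upright; y: the head's width, level. Starts lying, head away from the robot. 0.4 to 0.65 kg, most of it in the foot.
- tall_foot (a point): Centre of the underside of the taller stand's square steel foot plate (84 x 84 x 10 mm). Lying, this face is nearly upright, towards the robot, this point 43 mm up, and the plate's lower edge, the pivot, is on the table 42 mm below it. Upright, this point is on the table. Same axes as tall_grip. Raised beyond about 55 degrees, the stand settles onto its foot by itself.
- short_grip (a point): Shorter stand, 150 mm long, to be left lying: a point on its post's centre line, 70 mm from the foot's underside and 45 mm short of the head. Same foot, post and head as the taller one; it lies beside it, head away from the robot. Same axes.
Mind the look-alikes: they are no part of the job. Leave any pink or red look-alike of the part that bears tall_grip alone.

How it is judged:
By the outcome, as a careful person would: the job done as asked, in the order asked, and still so for the second after the job is handed in, with the robot touching nothing.
It also fails if it takes over 40 s, if anything falls off the work surface, if the arm or the gripper's body presses on something with over 40 N, if the wrist force passes 120 N, or if a joint passes its speed limit or range.

ROBOT

A 7-joint arm with a two-finger parallel gripper is mounted at the origin on the work surface. World frame = base frame: x ahead of the robot, y to its left, z up, the work surface at z = 0. Lengths are in m, angles in degrees, forces in N, time in s.
With the tool pointing down it reaches from about 0.425 to 0.975 m from the base axis. Payload 16.7 kg.
Tool frame: the origin (TCP) lies midway between the tips of the shut fingers; the grasp point (between the pads) lies 19 mm behind it; z points along the fingers, y is the direction in which the jaws open and shut (so a half turn about z gives the same grasp; the last joint's range is limited). The gripper opens to 85 mm and grips with 20 to 120 N. Pads are 22 mm wide; open, the fingers measure 114 mm over their backs; the gripper's body (76 mm by 85 mm) begins 54 mm behind the grasp point. The pads swing forward as they close: fully open they stand 13 mm farther back than shut.
Start: joints at [66.32, 24.414, 4.234, 92.017, -1.954, 63.644, -3.845], TCP at [0.176, -0.652, 0.231] pointing down, gripper open.
Joint ranges: [-163.25, 163.25], [-28.42, 122.38], [-70.27, 78.77], [12.13, 141.07], [-58.53, 238.53], [9.26, 117.41], [-156.51, 156.51]. Speed limits (degrees/s): [108.29, 108.29, 136.94, 136.94, 172.46, 172.46, 172.46].

INTERFACE

Orientations are given as a 3x3 rotation matrix whose columns are the frame's x, y, z axes.
In Python, from rig import r gives the robot as it stands.
- The arm moves only by the tool move_arm, never from a script. Its argument "rows" is a list of rows, each a list of 2 entries, a list of its own where there are three numbers: the shift along the tool's x, y, z in m, then the turn about the tool's z in rad. In form: [[[x, y, z], roll], ...]. A call has 1 to 12 rows; each row shifts and turns the commanded pose from where the row before left it, along the tool's axes as they then stand; what a row does not reach is not made up. A row lasts 1/8 s, in which the tool goes at most 62.5 mm and 10.7 degrees, less where a joint would pass 70% of its speed; a pose out of reach is approached as far as the arm can. A call is refused whole if a number of a shift passes 0.0625 or a number of a turn 0.188, either way. A call with a gripper value outside its range is refused whole. "gripper" is the opening, from 0 (shut) to 1 (fully open), set as the call begins (left out, the last holds). The fingers move at their own pace and stop on an object; the grip force is fixed at half the most. Time passes only in rows, so rows that do not move let the fingers close. It gives the time, the measured TCP pose, the force and the opening at its end, in the units of the state.
- r.observe(): the state, without advancing time (a new reading comes with each control period).
- r.snapshot(name): name is "scene" or "top" or "wrist"; returns the picture (480x640x3 uint8, red, green, blue); there is no depth.
- r.camera_info(name): a dict with "camera_matrix" (3x3 intrinsics, pixels), "R" (3x3) and "t" (3): a world point X has camera coordinates R X + t; the wrist camera has in their place "hand_eye" (4x4, takes a point from camera to tool coordinates, whose origin is the TCP and whose axes are the flange's). Camera axes: x right, y down, z forward; pixel columns grow to the right and rows downward; lengths in m; the calibration is good to about 2 mm. A picture is of the moment at which its call begins: read the wrist's pose just before it. camera_info takes no time and is no camera call.
- r.close_job(): hands the job in, once; it reports no verdict.
The state is a dict: "clock": time; "q": joint angles; "qvel": joint speeds; "joint_torque": joint torques, N m; "tcp_pos": TCP position; "eef_rot": TCP orientation; "wrist_force": force on the tool from outside, world axes, zero at the start; "ft_torque": the same for the moment, N m; "gripper_width": finger opening in m.
Only numpy, scipy, OpenCV 4.12 (cv2) and the standard library are available. Lean on these libraries where they do the work, as an engineer would, in place of code of your own. Each camera call takes 0.05 s, during which the arm holds its last target. There are 200 camera calls.

## Working session

There is one attempt and no reset: what is moved stays moved. The work goes in short steps, Python scripts to look and compute and a tool call to move; the robot and the scene stay as the last step left them, time stands still between calls to the robot, and variables do not carry over. Pictures are saved under pics/ and viewed, about 8 in all and at most 12, crops included, and the job is handed in when it is done.

Besides the shell and the picture viewer there is one more tool, called after "Request:" by a JSON object that holds its "method" and its "body". move_arm: Moves the arm, as the interface text tells. Its arguments: {"type":"object","properties":{"rows":{"type":"array","items":{"type":"array"}},"gripper":{"type":"number"}},"required":["rows"]}

```bash
mkdir -p pics; ls; python3 - <<'E'
from rig import r
import cv2,numpy as np
np.set_printoptions(precision=4,suppress=True)
s=r.observe();print(s['clock'],s['tcp_pos'],s['eef_rot'],s['gripper_width'])
for n in('scene','top','wrist'):
    im=r.snapshot(n);cv2.imwrite(f'pics/{n}0.png',im[:,:,::-1])
    print(n,r.camera_info(n))
E
```

```text
pics
0.0 [ 0.1759 -0.6513  0.2306] [[ 0.9654  0.2607 -0.0004]
 [ 0.2607 -0.9654  0.0012]
 [-0.0001 -0.0012 -1.    ]] 0.08529620701584598
scene {'camera_matrix': array([[591.9087,   0.    , 318.2245],
       [  0.    , 591.9087, 249.251 ],
       [  0.    ,   0.    ,   1.    ]]), 'R': array([[-0.7157,  0.6984, -0.0009],
       [ 0.4624,  0.473 , -0.75  ],
       [-0.5233, -0.5372, -0.6615]]), 't': array([ 0.3789, -0.1105,  1.6376])}
top {'camera_matrix': array([[596.4274,   0.    , 318.8945],
       [  0.    , 596.4274, 244.8883],
       [  0.    ,   0.    ,   1.    ]]), 'R': array([[-0.0154, -0.9997,  0.0164],
       [-0.9974,  0.0142, -0.0707],
       [ 0.0705, -0.0174, -0.9974]]), 't': array([-0.0704,  0.4777,  1.5029])}
wrist {'camera_matrix': array([[425.1694,   0.    , 319.5685],
       [  0.    , 425.1694, 240.8491],
       [  0.    ,   0.    ,   1.    ]]), 'hand_eye': array([[ 0.0011, -0.9489, -0.3154,  0.0813],
       [ 1.    ,  0.0009,  0.0008, -0.0006],
       [-0.0005, -0.3154,  0.9489, -0.142 ],
       [ 0.    ,  0.    ,  0.    ,  1.    ]])}
```

View pics/top0.png

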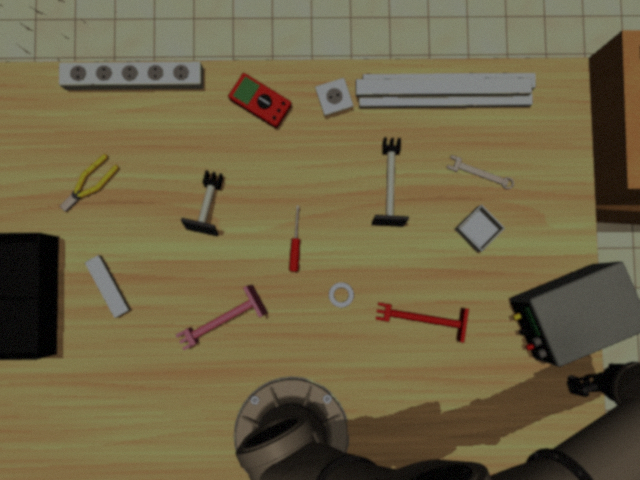

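View pics/scene0.png

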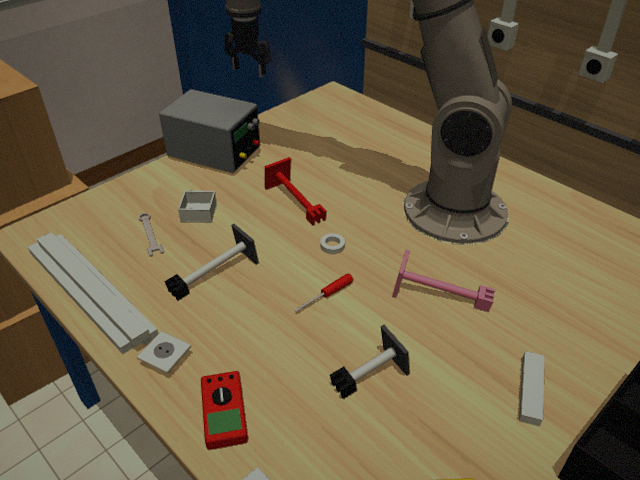

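The top view shows the tall stand with its foot at about (390,220) and its head at (391,145). The short stand lies to its left, from about (200,226) to (213,180). The red and pink look-alikes are nearer the robot. In the scene view the tall stand runs from its foot at (245,243) to its head at (177,287).

```bash
cat > h.py <<'E'
import cv2,numpy as np
from rig import r
np.set_printoptions(precision=4,suppress=True)
def ray(n,uv):
    c=r.camera_info(n);R,t=c['R'],c['t'];K=c['camera_matrix']
    return -R.T@t, R.T@np.linalg.inv(K)@np.array([*uv,1.])
def onz(n,uv,z):
    o,d=ray(n,uv);return o+d*(z-o[2])/d[2]
def tri(a,b):
    (o,d),(p,e)=ray('top',a),ray('scene',b)
    s=np.linalg.lstsq(np.c_[d,-e],p-o,rcond=None)[0]
    return (o+d*s[0]+p+e*s[1])/2, np.linalg.norm(o+d*s[0]-p-e*s[1])
def postends(n,box,im):
    x0,y0,x1,y1=box;c=im[y0:y1,x0:x1].astype(int)
    m=((c.max(2)-c.min(2)<45)&(c.min(2)>85)).astype(np.uint8)
    k,l,s,_=cv2.connectedComponentsWithStats(m);i=1+s[1:,4].argmax()
    p=np.argwhere(l==i)[:,::-1]+[x0,y0]
    mu=p.mean(0);v=np.linalg.svd(p-mu,full_matrices=False)[2][0]
    q=(p-mu)@v;print(n,len(p),mu,v,q.min(),q.max());return mu+v*(q.min()-.5),mu+v*(q.max()+.5)
E
python3 - <<'E'
from h import *
A={n:cv2.imread(f'pics/{n}0.png') for n in('top','scene')}
t=sorted(postends('top',(375,145,408,222),A['top']),key=lambda p:p[1])
s=sorted(postends('scene',(172,230,255,292),A['scene']),key=lambda p:p[0])
print(t,s)
H=onz('top',t[0],.025);F=onz('top',t[1],.045)
print('head-junction',H,tri(t[0],s[0]),'foot-junction',F,tri(t[1],s[1]))
for n,b in(('top',(360,130,420,235)),('scene',(155,215,270,305))):
    x0,y0,x1,y1=b;cv2.imwrite(f'pics/c{n}.png',cv2.resize(A[n][y0:y1,x0:x1],None,fx=5,fy=5,interpolation=2))
a=cv2.imread('pics/ctop.png');b=cv2.imread('pics/cscene.png')
h=max(a.shape[0],b.shape[0]);f=lambda i:cv2.copyMakeBorder(i,0,h-i.shape[0],0,0,0)
o=np.hstack([f(a),f(b)]);cv2.imwrite('pics/c.png',cv2.resize(o,None,fx=.9,fy=.9));print(o.shape)
E
```

```text
top 376 [390.2766 183.0266] [-0.0267  0.9996] -31.06152450548338 31.023106772947376
scene 462 [213.7706 262.2706] [-0.8452  0.5345] -35.31461816548084 35.48276537630567
[array([391.1184, 151.4763]), array([389.4358, 214.5385])] [array([183.3581, 281.5019]), array([244.0409, 243.1291])]
head-junction [ 0.7141 -0.2666  0.025 ] (array([ 0.7137, -0.2662,  0.0238]), np.float64(0.0016793048896364042)) foot-junction [ 0.5487 -0.2557  0.045 ] (array([ 0.5447, -0.2517,  0.0506]), np.float64(0.00907319364170225))
(525, 875, 3)
```

View pics/c.png

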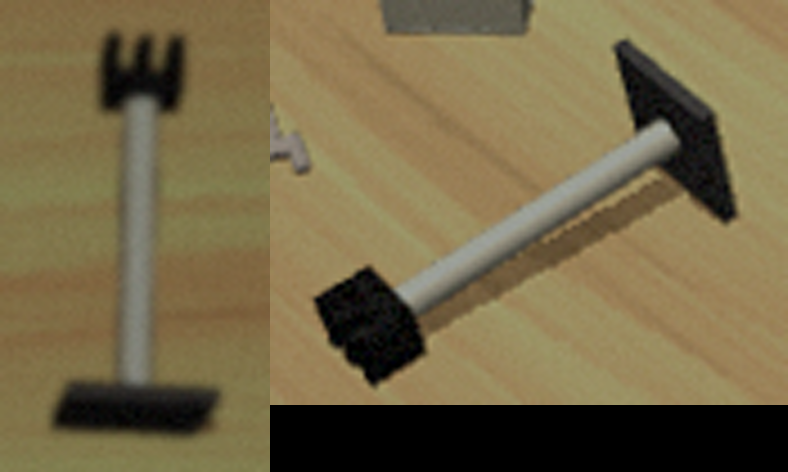

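Request:
{"method": "move_arm", "body": {"rows": [[[0.053,-0.0188,-0.005],0],[[0.053,-0.0188,-0.005],0],[[0.053,-0.0188,-0.005],0],[[0.053,-0.0188,-0.005],0],[[0.053,-0.0188,-0.005],0],[[0.053,-0.0188,-0.005],0],[[0.053,-0.0188,-0.005],0],[[0.053,-0.0188,-0.005],0],[[0.053,-0.0188,-0.005],0],[[0.053,-0.0188,-0.005],0],[[0.053,-0.0188,-0.005],0],[[0.053,-0.0188,-0.005],0]], "gripper": 1}}

```text
clock: 1.65
tcp_pos: [0.7324, -0.2669, 0.2912]
eef_rot: [[0.965, 0.26, -0.0], [0.26, -0.965, 0.0], [-0.0, -0.0, -1.0]]
wrist_force: [-0.2, -0.6, -0.5]
gripper_width: 0.0855
```

Request:
{"method": "move_arm", "body": {"rows": [[[0,0,0],0.11],[[0,0,0.02],0.11],[[0,0,0.03],0.11],[[0,0,0.03],0],[[0,0,0],0],[[0,0,0],0]]}}

```text
clock: 2.4
tcp_pos: [0.7316, -0.2682, 0.2125]
eef_rot: [[0.998, -0.066, 0.001], [-0.066, -0.998, -0.0], [0.001, 0.0, -1.0]]
wrist_force: [0.4, -0.3, 0.6]
gripper_width: 0.0855
```

```bash
python3 - <<'E'
from h import *
s=r.observe();im=r.snapshot('wrist');cv2.imwrite('pics/w1.png',im[:,:,::-1])
print(s['clock'],s['tcp_pos'],s['eef_rot'],s['wrist_force'],s['q'])
c=r.camera_info('wrist');T=np.eye(4);T[:3,:3]=s['eef_rot'];T[:3,3]=s['tcp_pos'];T=np.linalg.inv(T@c['hand_eye'])
for p in([.714,-.2665,.022],[.748,-.2689,.018]):
    q=T@[*p,1];q=c['camera_matrix']@q[:3];print(q[:2]/q[2])
E
```

```text
2.4 [ 0.7316 -0.2682  0.2125] [[ 0.9978 -0.0661  0.001 ]
 [-0.0661 -0.9978 -0.0002]
 [ 0.0011  0.0001 -1.    ]] [ 0.3916 -0.3399  0.6407] [ 16.9812  35.1336  -2.5459  76.8421   1.5741  67.9977 -79.481 ]
[319.3737 227.5066]
[319.5978 185.1819]
```

View pics/w1.png

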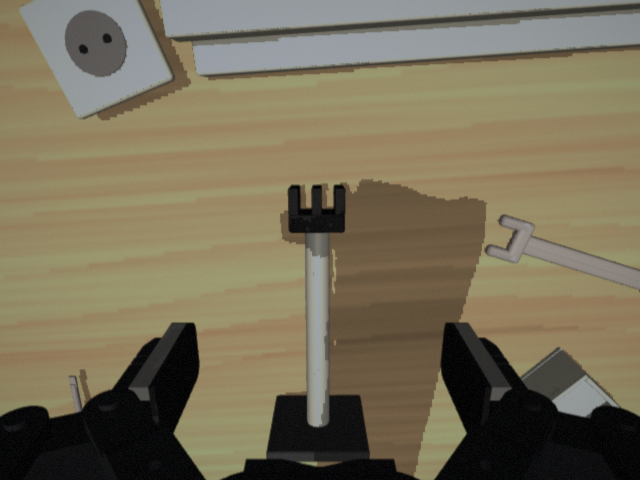

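The wrist view shows the head at columns 289–345 and rows 185–232, about 2 mm to the tool's −y side of the prediction. The fingers have clear space on both sides, so I descend astride the head and close.

Request:
{"method": "move_arm", "body": {"rows": [[[-0.003,-0.0015,0.03],0],[[0,0,0.035],0],[[0,0,0.035],0],[[0,0,0.035],0],[[0,0,0.035],0],[[0,0,0.025],0],[[0,0,0.01],0],[[0,0,0],0]]}}

```text
clock: 3.45
tcp_pos: [0.7285, -0.2664, 0.0067]
eef_rot: [[0.998, -0.066, 0.0], [-0.066, -0.998, 0.0], [0.0, -0.0, -1.0]]
wrist_force: [0.5, 0.0, 0.3]
gripper_width: 0.0853
```

Request:
{"method": "move_arm", "body": {"rows": [[[0,0,0],0],[[0,0,0],0],[[0,0,0],0],[[0,0,0],0],[[0,0,0],0],[[0,0,0],0],[[0,0,0],0],[[0,0,0],0]], "gripper": 0.3}}

```text
clock: 4.45
tcp_pos: [0.7288, -0.2666, 0.0075]
eef_rot: [[0.998, -0.066, 0.001], [-0.066, -0.998, -0.0], [0.001, 0.0, -1.0]]
wrist_force: [-2.1, -0.6, 6.1]
gripper_width: 0.0432
```

Request:
{"method": "move_arm", "body": {"rows": [[[-0.0024,0,-0.0141],0],[[-0.0033,0,-0.0138],0],[[-0.0043,0,-0.0136],0],[[-0.0052,0,-0.0132],0],[[-0.0061,0,-0.0129],0],[[-0.0071,0,-0.0124],0],[[0,0,0],0],[[0,0,0],0]]}}

```text
clock: 5.45
tcp_pos: [0.7006, -0.2647, 0.0869]
eef_rot: [[0.998, -0.066, 0.001], [-0.066, -0.998, -0.001], [0.002, 0.0, -1.0]]
wrist_force: [3.0, -1.3, 4.6]
gripper_width: 0.0432
```

```bash
python3 - <<'E'
from h import *
a=r.snapshot('scene')[150:330,120:330,::-1];cv2.imwrite('pics/s2.png',cv2.resize(a,None,fx=3,fy=3))
s=r.observe();print(s['wrist_force'],s['ft_torque'],s['tcp_pos'])
E
```

```text
[ 3.6061 -1.1537  4.3003] [-0.4207 -0.4768  0.2194] [ 0.7007 -0.2647  0.0867]
```

View pics/s2.png

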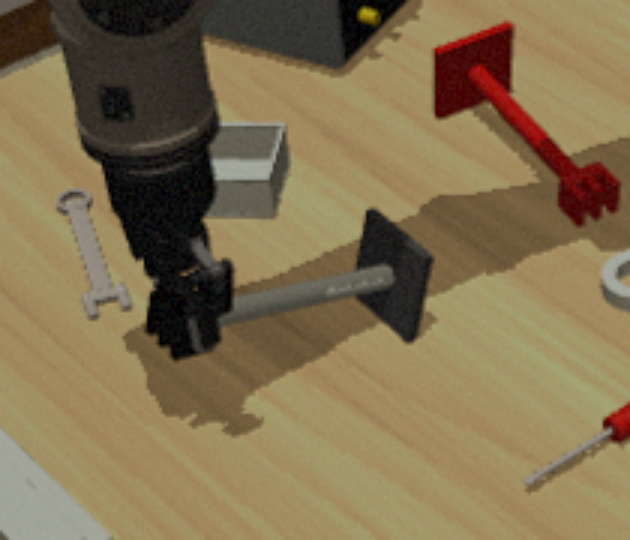

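The foot's lower edge is still at about (257,263) in the full image, against (258,264) before. The post has tilted up, so the stand is pivoting in the grip. I continue the arc.

Request:
{"method": "move_arm", "body": {"rows": [[[-0.0078,0,-0.0119],0],[[-0.0087,0,-0.0113],0],[[-0.0094,0,-0.0106],0],[[-0.0102,0,-0.01],0],[[-0.0108,0,-0.0093],0],[[-0.0115,0,-0.0084],0],[[0,0,0],0],[[0,0,0],0]]}}

```text
clock: 6.5
tcp_pos: [0.642, -0.2607, 0.148]
eef_rot: [[0.998, -0.066, 0.001], [-0.066, -0.998, -0.0], [0.001, 0.0, -1.0]]
wrist_force: [-0.9, -0.6, -1.3]
gripper_width: 0.0433
```

```bash
python3 - <<'E'
from h import *
a=r.snapshot('scene')[120:300,120:330,::-1];cv2.imwrite('pics/s3.png',cv2.resize(a,None,fx=3,fy=3))
s=r.observe();print(s['wrist_force'],s['ft_torque'],s['tcp_pos'])
E
```

```text
[ 0.8612 -1.3442 -1.6521] [-0.3514 -0.4224  0.0835] [ 0.6421 -0.2607  0.1479]
```

View pics/s3.png

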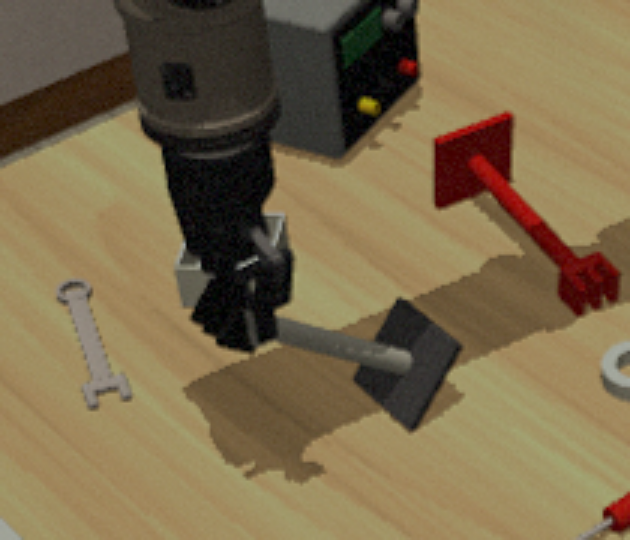

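The pivot corner is still at about (257,263) and the stand is at roughly 43°. I finish the arc.

Request:
{"method": "move_arm", "body": {"rows": [[[-0.012,0,-0.0077],0],[[-0.0125,0,-0.0068],0],[[-0.0129,0,-0.0059],0],[[-0.0134,0,-0.005],0],[[-0.0136,0,-0.004],0],[[-0.0139,0,-0.0031],0],[[-0.0141,0,-0.0021],0],[[-0.0142,0,-0.0011],0],[[-0.0142,0,-0.0001],0],[[-0.0143,0,0.0008],0],[[0,0,0],0],[[0,0,0],0]]}}

```text
clock: 8.05
tcp_pos: [0.5072, -0.2516, 0.1829]
eef_rot: [[0.998, -0.066, 0.0], [-0.066, -0.998, 0.0], [0.0, -0.0, -1.0]]
wrist_force: [-0.6, 0.7, -4.8]
gripper_width: 0.0435
```

Request:
{"method": "move_arm", "body": {"rows": [[[-0.0141,0,0.0019],0],[[-0.01,0,0.002],0],[[0,0,0],0],[[0,0,0],0]]}}

```text
clock: 8.55
tcp_pos: [0.4831, -0.2501, 0.1791]
eef_rot: [[0.998, -0.066, 0.0], [-0.066, -0.998, -0.0], [0.0, 0.0, -1.0]]
wrist_force: [-0.2, -0.4, -5.7]
gripper_width: 0.043
```

```bash
python3 - <<'E'
from h import *
a=r.snapshot('scene')[100:280,120:330,::-1];cv2.imwrite('pics/s4.png',cv2.resize(a,None,fx=3,fy=3))
s=r.observe();print(s['wrist_force'],s['ft_torque'],s['tcp_pos'])
E
```

```text
[-0.2769  0.0877 -4.8185] [-0.0227 -0.5314 -0.0129] [ 0.4832 -0.25    0.1791]
```

View pics/s4.png

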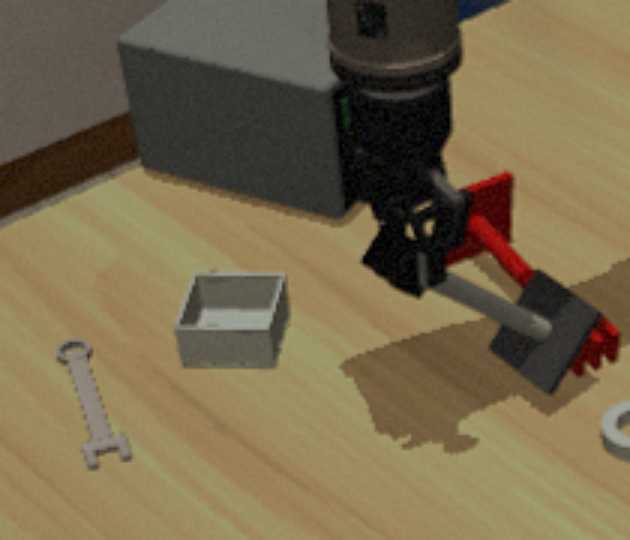

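The stand has stuck in the pads. The wrist carries its full weight (about 5 N), and it hangs at about 50° with the foot off the table. I work out its angle next, then bring the foot back to its spot.

```bash
cat >> h.py <<'E'
u=np.array([.9978,-.066,0]);v=np.array([.066,.9978,0]);k=np.array([0,0,1.])
def pr(X):
    c=r.camera_info('scene');q=c['camera_matrix']@(c['R']@X+c['t']);return q[:2]/q[2]
def edge(tcp,al,R=.204):
    P=np.array(tcp)+k*.019
    return P-R*(np.cos(np.radians(al))*u+np.sin(np.radians(al))*k)
E
python3 - <<'E'
from h import *
from scipy.optimize import minimize_scalar as ms
for tcp,px in(([.7285,-.2664,.0075],(258,264)),([.7006,-.2647,.0868],(256.7,263.3)),([.642,-.2607,.148],(257.3,263.3)),([.4831,-.25,.1791],(304,230.7))):
    f=lambda a:np.linalg.norm(pr(edge(tcp,a)+.042*v)-px)
    o=ms(f,bounds=(0,110),method='bounded');e=edge(tcp,o.x);print(o.x,o.x-13.9,o.fun,e,pr(e+.042*v))
E
```

```text
8.34055860826963 -5.55944139173037 0.9285750689600974 [ 0.5271 -0.2531 -0.0031] [258.9267 264.0597]
32.1129701225071 18.2129701225071 1.9876310613196526 [ 0.5282 -0.2533 -0.0026] [258.5223 264.0937]
56.193272316225425 42.293272316225426 1.3831683447421315 [ 0.5287 -0.2532 -0.0025] [258.3703 264.1761]
59.226595077656775 45.326595077656776 0.9825271356190541 [ 0.379  -0.2431  0.0228] [304.7406 231.3456]
```

Request:
{"method": "move_arm", "body": {"rows": [[[0.005,0,0],0],[[0.012,0,0],0],[[0.02,0,0],0],[[0.028,0,0],0],[[0.038,0,0],0],[[0.045,0,0],0],[[0,0,0],0],[[0,0,0],0]]}}

```text
clock: 9.6
tcp_pos: [0.6306, -0.2596, 0.1782]
eef_rot: [[0.998, -0.066, -0.001], [-0.066, -0.998, 0.0], [-0.001, -0.0, -1.0]]
wrist_force: [-1.0, -0.3, -4.5]
gripper_width: 0.0431
```

Request:
{"method": "move_arm", "body": {"rows": [[[0,0,0],0],[[0,0,0],0]], "gripper": 0.5}}

```text
clock: 9.85
tcp_pos: [0.6301, -0.2601, 0.1792]
eef_rot: [[0.998, -0.067, 0.0], [-0.067, -0.998, -0.0], [0.0, 0.0, -1.0]]
wrist_force: [0.2, -0.2, -4.3]
gripper_width: 0.0433
```

```bash
python3 - <<'E'
from h import *
s=r.observe();print(s['wrist_force'],s['ft_torque'],s['tcp_pos'],s['gripper_width'])
a=r.snapshot('scene')[120:300,120:330,::-1];cv2.imwrite('pics/s5.png',cv2.resize(a,None,fx=3,fy=3))
E
```

```text
[ 0.1582 -0.2002 -4.3422] [-0.03   -0.4665  0.0256] [ 0.6301 -0.2601  0.1792] 0.04331067772964789
```

View pics/s5.png

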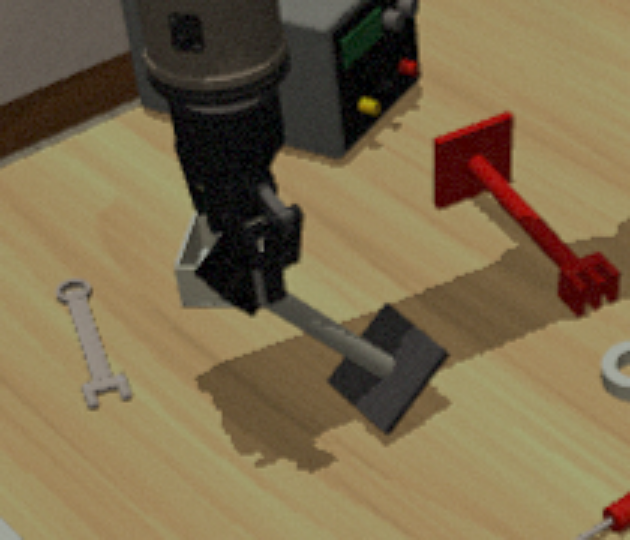

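Request:
{"method": "move_arm", "body": {"rows": [[[0,0,0],0],[[0,0,0],0]], "gripper": 0.505}}

```text
clock: 10.15
tcp_pos: [0.6304, -0.2599, 0.179]
eef_rot: [[0.998, -0.066, 0.0], [-0.066, -0.998, 0.0], [0.0, -0.0, -1.0]]
wrist_force: [-0.2, -0.9, -5.7]
gripper_width: 0.0434
```

```bash
python3 - <<'E'
from h import *
from scipy.optimize import minimize_scalar as ms
s=r.observe();print(s['wrist_force'],s['ft_torque'],s['tcp_pos'],s['gripper_width'])
for tcp,px in(([.6301,-.2601,.1792],(249.3,264.3)),):
    f=lambda a:np.linalg.norm(pr(edge(tcp,a)+.042*v)-px)
    o=ms(f,bounds=(0,110),method='bounded');e=edge(tcp,o.x);print(o.x,o.x-13.9,o.fun,e,pr(e+.042*v))
E
```

```text
[-0.1824 -0.8551 -5.6536] [-0.0136 -0.4351 -0.0538] [ 0.6304 -0.2599  0.179 ] 0.04336514254802709
67.77310404020949 53.87310404020949 0.9541879056058614 [ 0.5531 -0.255   0.0094] [249.9557 264.9932]
```

The stop swung it from 45° to about 54°, so inertia overcomes the pad friction. I use another sharp start, this time toward −x.

Request:
{"method": "move_arm", "body": {"rows": [[[-0.05,0,0],0],[[-0.02,0,0],0],[[-0.01,0,0],0],[[0,0,0],0],[[0,0,0],0]], "gripper": 0.505}}

```text
clock: 10.78
tcp_pos: [0.5525, -0.2548, 0.1813]
eef_rot: [[0.998, -0.066, 0.005], [-0.066, -0.998, -0.001], [0.005, 0.001, -1.0]]
wrist_force: [2.5, 1.7, 14.0]
gripper_width: 0.0431
```

```bash
python3 - <<'E'
from h import *
s=r.observe();print(s['wrist_force'],s['ft_torque'],s['tcp_pos'],s['gripper_width'])
a=r.snapshot('scene')[100:280,120:330,::-1];cv2.imwrite('pics/s6.png',cv2.resize(a,None,fx=3,fy=3))
E
```

```text
[ 2.495   1.736  13.9717] [ 0.4573 -0.6028 -0.0568] [ 0.5525 -0.2548  0.1813] 0.043131773969002425
```

View pics/s6.png

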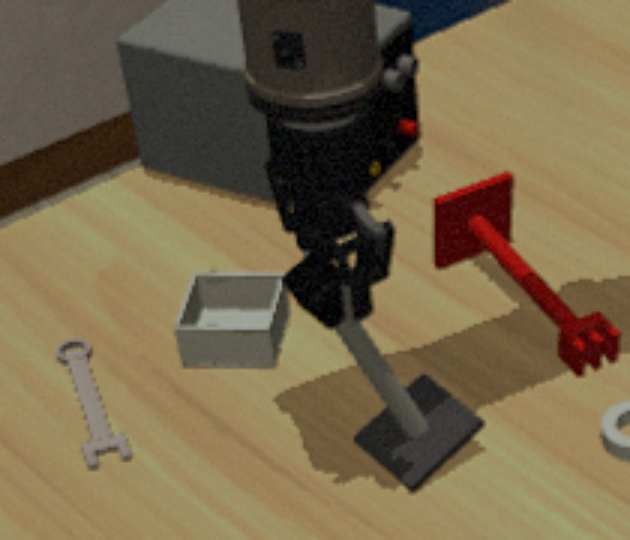

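The pivot edge is back on its original spot at (257.7,263.3), and the post is at about 69°, past the balance point. I ease the downward press and continue the arc.

Request:
{"method": "move_arm", "body": {"rows": [[[-0.007,0,-0.003],0],[[-0.007,0,-0.0005],0],[[-0.007,0,0],0],[[-0.007,0,0],0],[[-0.007,0,0.0005],0],[[-0.007,0,0.0005],0],[[-0.007,0,0.0007],0],[[-0.007,0,0.001],0],[[-0.007,0,0.001],0],[[0,0,0],0],[[0,0,0],0]]}}

```text
clock: 12.2
tcp_pos: [0.4905, -0.2508, 0.1819]
eef_rot: [[0.998, -0.066, 0.007], [-0.066, -0.998, -0.002], [0.007, 0.001, -1.0]]
wrist_force: [2.2, 3.8, 27.1]
gripper_width: 0.0432
```

```bash
python3 - <<'E'
from h import *
s=r.observe();print(s['wrist_force'],s['ft_torque'],s['tcp_pos'],s['gripper_width'])
a=r.snapshot('scene')[100:280,120:330,::-1];cv2.imwrite('pics/s7.png',cv2.resize(a,None,fx=3,fy=3))
E
```

```text
[ 2.1646  3.8424 27.1079] [ 0.8479 -0.8081 -0.0565] [ 0.4905 -0.2508  0.1819] 0.04315643346421008
```

View pics/s7.png

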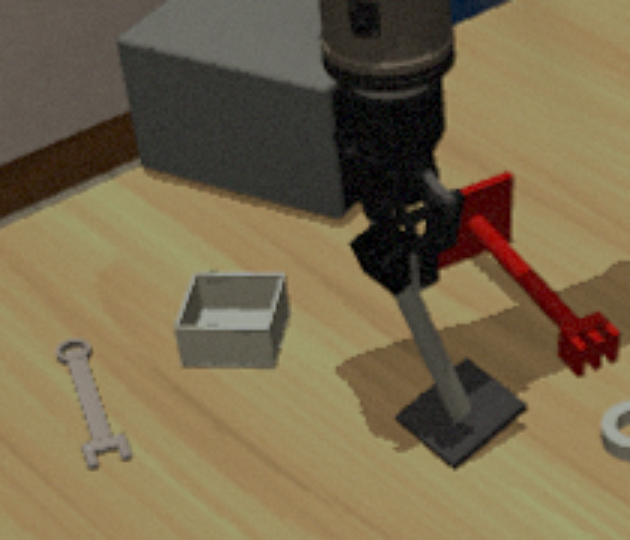

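The foot was dragged about 45 mm toward the robot, with its corner now at (271.7,255.3). I unload the press, move back to the original spot with a sharp stop, and measure.

Request:
{"method": "move_arm", "body": {"rows": [[[0,0,-0.006],0],[[0.004,0,-0.004],0],[[0.009,0,0],0],[[0.014,0,0],0],[[0.018,0,0],0],[[0,0,0],0],[[0,0,0],0]]}}

```text
clock: 13.12
tcp_pos: [0.5328, -0.2532, 0.1882]
eef_rot: [[0.998, -0.066, -0.001], [-0.066, -0.998, 0.0], [-0.001, -0.0, -1.0]]
wrist_force: [-0.1, -0.5, -5.2]
gripper_width: 0.0434
```

```bash
python3 - <<'E'
from h import *
s=r.observe();print(s['wrist_force'],s['ft_torque'],s['tcp_pos'],s['gripper_width'])
a=r.snapshot('scene')[100:280,120:330,::-1];cv2.imwrite('pics/s8.png',cv2.resize(a,None,fx=3,fy=3))
E
```

```text
[-0.0762 -0.5327 -5.2233] [-0.0423 -0.1453  0.0171] [ 0.5328 -0.2532  0.1882] 0.043396944972308976
```

View pics/s8.png

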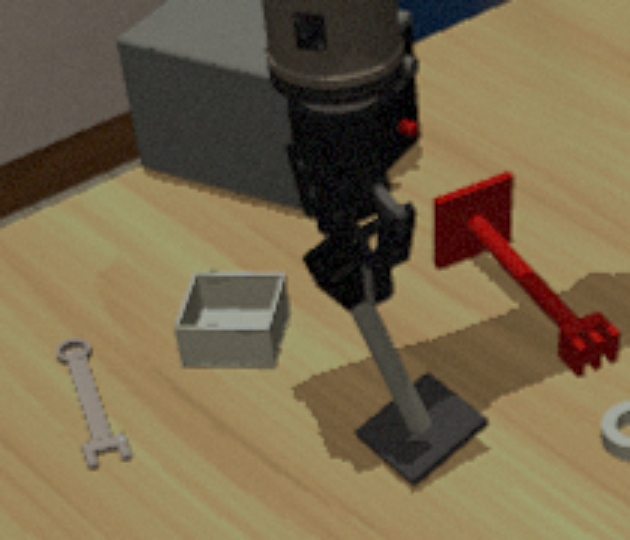

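```bash
python3 - <<'E'
from h import *
for a in range(80,98,3):
    e=edge([.5328,-.2532,.1882],a);print(a,e,pr(e+.042*v),pr(e+.042*v+.084*(-np.sin(np.radians(a-13.9))*u+np.cos(np.radians(a-13.9))*k)))
print(pr(np.array([.528,-.253,0])+.042*v))
E
```

```text
80 [ 0.4975 -0.2509  0.0063] [268.3294 256.1188] [291.8706 232.9232]
83 [ 0.508  -0.2516  0.0047] [264.9797 258.429 ] [289.1928 236.0998]
86 [ 0.5186 -0.2523  0.0037] [261.575  260.5999] [286.4181 239.1838]
89 [ 0.5292 -0.253   0.0032] [258.1216 262.6261] [283.5513 242.1694]
92 [ 0.5399 -0.2537  0.0033] [254.6256 264.5019] [280.5975 245.0508]
95 [ 0.5505 -0.2544  0.004 ] [251.0937 266.2222] [277.5618 247.8222]
[258.5863 263.3357]
```

The pivot edge is at x≈0.529 (target 0.528) and about 5 mm above the table, with the post at about 75°. I set it down and open so it settles onto its foot, then withdraw upward.

Request:
{"method": "move_arm", "body": {"rows": [[[0,0,0.003],0],[[0,0,0.002],0],[[0,0,0],0],[[0,0,0],0]]}}

```text
clock: 13.68
tcp_pos: [0.5327, -0.2534, 0.1838]
eef_rot: [[0.998, -0.066, 0.0], [-0.066, -0.998, 0.0], [0.0, -0.0, -1.0]]
wrist_force: [-0.1, 1.0, -5.6]
gripper_width: 0.0438
```

Request:
{"method": "move_arm", "body": {"rows": [[[0,0,0],0],[[0,0,0],0],[[0,0,0],0],[[0,0,0],0],[[0,0,0],0],[[0,0,0],0],[[0,0,0],0],[[0,0,0],0],[[0,0,0],0],[[0,0,0],0]], "gripper": 1}}

```text
clock: 14.92
tcp_pos: [0.5327, -0.2533, 0.1837]
eef_rot: [[0.998, -0.066, -0.0], [-0.066, -0.998, 0.0], [-0.0, -0.0, -1.0]]
wrist_force: [0.0, -0.0, -0.5]
gripper_width: 0.0851
```

Request:
{"method": "move_arm", "body": {"rows": [[[0,0,-0.01],0],[[0,0,-0.02],0],[[0,0,-0.03],0],[[0,0,-0.03],0],[[0.03,0,-0.03],0],[[0.05,0,-0.02],0],[[0.05,0,0],0],[[0.05,0,0],0],[[0.03,0,0],0],[[0,0,0],0],[[0,0,0],0]]}}

```text
clock: 16.3
tcp_pos: [0.7419, -0.2674, 0.3241]
eef_rot: [[0.998, -0.066, -0.0], [-0.066, -0.998, -0.0], [-0.0, 0.0, -1.0]]
wrist_force: [-0.4, -0.2, 0.5]
gripper_width: 0.0856
```

```bash
python3 - <<'E'
from h import *
s=r.observe();print(s['clock'],s['wrist_force'],s['tcp_pos'],s['gripper_width'])
a=r.snapshot('scene')[100:420,120:450,::-1];t=r.snapshot('top')[120:360,170:480,::-1]
h=np.hstack([cv2.resize(a,(412,400)),cv2.resize(t,(388,300)) if 0 else cv2.copyMakeBorder(cv2.resize(t,(388,300)),0,100,0,0,0)])
cv2.imwrite('pics/s9.png',h)
E
```

```text
16.3 [-0.352  -0.2277  0.5495] [ 0.7419 -0.2674  0.3241] 0.08561343705126731
```

View pics/s9.png

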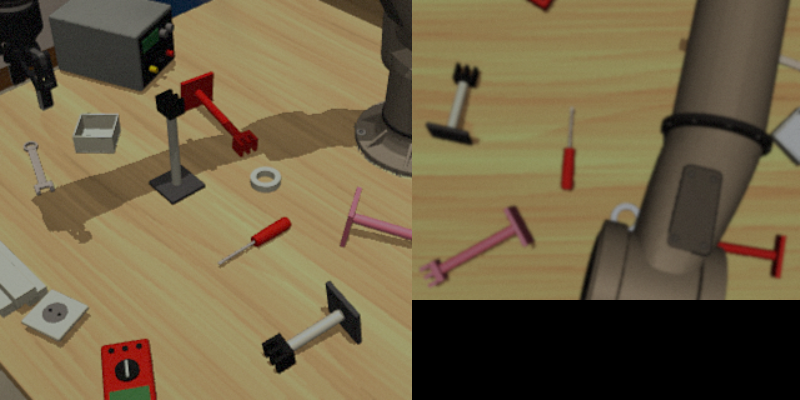

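```bash
python3 - <<'E'
from h import *
im=r.snapshot('scene');g=im.max(2)[225:285,225:300];
m=(cv2.medianBlur(g,3)<75).astype(np.uint8)
red=im[225:285,225:300];k_,l,s,_=cv2.connectedComponentsWithStats(m);i=l[250-225+0,262-225] or 1+s[1:,4].argmax()
p=np.argwhere(l==i)[:,::-1]+[225,225]
for n,q in(('left',p[p[:,0].argmin()]),('right',p[p[:,0].argmax()]),('bottom',p[p[:,1].argmax()])):
    print(n,q,onz('scene',q+.5,0 if n=='bottom' else .005))
c=np.array([.486,-.2505,0])
for a,b in((-1,1),(1,1),(1,-1)):print(pr(c+.042*(a*u+b*v)+.005*k))
E
```

```text
left [239 245] [ 0.5256 -0.2926  0.005 ]
right [283 248] [ 0.4528 -0.2051  0.005 ]
bottom [257 262] [ 0.5307 -0.2153  0.    ]
[285.0436 247.2915]
[258.4083 261.7867]
[239.0211 244.9339]
```

```bash
python3 -c "
from rig import r
print(r.close_job())"
```

```text
the job is handed in; nothing more can be done
None
```

The taller stand is standing upright on its foot on its original spot. However, the foot did not stay on the table as the pivot for the whole lift.

**How it went:** I gripped it by its comb head and swung it up about its foot edge. Around 45° the head stopped turning in the pads, so the foot lifted to about 25 mm. I brought it back over its spot and freed it with short, sharp moves. During one of these the foot was also dragged about 45 mm toward the robot, under up to 27 N of downward press. I moved it back with the foot a few millimetres clear of the table, set the edge down at about 75° and let it settle by itself. I then withdrew the gripper.

**Last checks:**
- **Position:** two visible foot corners lie within about 2 px (2–4 mm) of where they should be if the foot had stayed put. The third corner's read-off agrees to about 2 px too.
- **Other items:** the short stand and the look-alikes appear unmoved in the last picture. Part of the top view was hidden by the arm.
- **Gripper and time:** the gripper is open and well clear, with no contact force. The clock was at about 16.3 s of the 40 s allowed.

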